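# Shut and clip the bread box

## Task

Push down the lid of the white bread box until it is fully shut, then push the steel lever at its front edge over backwards, past its dead point, until it snaps down flat over the lid and stays there. Only push, with the fingertips or the outside of the fingers: do not lift anything or throw the lid further open, do not shove the box about, and leave the pepper mill, salt shaker and honey jar standing where they are.

Things in the scene. Friction and masses are not known exactly. Their poses are not given: they have to be found in the camera images.
- breadbox: white enamelled bread box, loose on the worktop on rubber feet, 2 to 3.5 kg with its lid; 170 mm deep (x), 220 mm wide (y), walls 90 mm high, open-topped under a light wooden lid. Origin at the centre of its underside; own -x is the front (the catch side, towards the robot), +y its left, z up
- lid (a joint): hinge of the wooden lid (170 x 220 x 12 mm, 0.3 kg) along the far (+x) top edge of the box: 0 = fully shut, grows as the front edge rises, stops at 1.2 rad. Starts ajar (0.35 to 0.65). Stiff: it stays wherever it is left; about 3 N down near the front edge moves it. Shut, its top face is 102 mm above the worktop
- lever (a joint): hinge (along box y) of the steel catch lever that the lid carries at its front edge. Lid shut: 0 = open, standing up, leaning 30 deg to the front; grows as it swings up and back over the lid; 0.52 = upright; 2.09 (stop) = locked flat over the lid, pointing to +x. A spring drives it back to 0 until the dead point at 1.48, beyond it snaps on to 2.09 by itself. At most about 5 N at the tip
- lever_pivot (a point): lever's pivot, on the lid's middle line, 12 mm in front of the lid's front edge and 10 mm above its top face (112 mm above the worktop with the lid shut)
- lever_tip (a point): free end of the lever: a flat steel plate 60 mm long from pivot to tip, 24 mm wide, 4 mm thick with an 8 mm rolled end. A thin wire loop, 46 mm wide and 48 mm long, hangs below the pivot and moves with the lever
- lid_front_edge (a point): middle of the lid's front edge, on its top face; 170 mm from the hinge line
- lid_hinge (a point): middle of the lid's hinge line: the lid's underside at the far edge, 90 mm above the worktop
- pepper: turned wooden pepper mill, 58 mm across, 170 mm high, standing to the left of the box; origin at the centre of its underside; not to be disturbed
- shaker: glass salt shaker with a grey cap, 44 mm across, 90 mm high, standing to the left of the box, nearer the robot; origin at the centre of its underside; not to be disturbed
- honeyjar: glass honey jar with a dark lid, 65 mm across, 86 mm high, standing to the right of the box; origin at the centre of its underside; not to be disturbed

How it is judged:
By the outcome, as a careful person would: the job done as asked, in the order asked, and still so for the second after the job is handed in, with the robot touching nothing.
It also fails if it takes over 38 s, if anything falls off the work surface, if the arm or the gripper's body presses on something with over 40 N, if the wrist force passes 120 N, or if a joint passes its speed limit or range.

## Robot

A 6-joint arm with a two-finger parallel gripper is mounted at the origin on a cart in front of the work surface, level with it; the furniture and walls round the work are solid. World frame = base frame: x ahead of the robot, y to its left, z up, the work surface at z = 0. Lengths are in m, angles in rad, forces in N, time in s.
With the tool pointing down it reaches from about 0.3 to 0.875 m from the base axis. Payload 6.4 kg.
Tool frame: the origin (TCP) lies at the very end of the fingers, on their centre line; the grasp point (between the pads) lies 19 mm behind it; z points along the fingers, y is the line along which they close (so a half turn about z gives the same grasp; the last joint's range is limited). The gripper opens to 85 mm and grips with 20 to 120 N. Pads are 22 mm wide; open, the fingers measure 114 mm over their backs; the gripper's body (76 mm by 85 mm) begins 54 mm behind the grasp point. The pads swing forward as they close: fully open they stand 13 mm farther back than shut.
Start: joints at [1.018, 0.181, 1.607, -0, 1.354, -0.206], TCP at [0.195, 0.541, 0.231] pointing down, gripper open.
Joint ranges: [-2.99, 2.99], [-0.89, 2.07], [0.3, 2.58], [-1.14, 4.28], [0, 2.63], [-3.12, 3.12]. Speed limits (rad/s): [2.57, 2.57, 3.01, 3.14, 3.14, 3.14].

## Interface

Orientations are given as a unit quaternion [w, x, y, z].
In Python, from bench import ctrl, viewer gives the robot as it stands (ctrl), with the cameras (viewer).
- The arm moves only by the shell command python3 jog.py 'ROWS'. ROWS is a JSON list of rows, 1 to 10 of them, each written [[dx, dy, dz], [rx, ry, rz], opening]: dx, dy, dz in shares of 0.6 m (1.0 is 0.6 m), then a rotation vector rx, ry, rz in shares of 4 rad (1.0 is 4 rad), then the opening from 0.0 (shut) to 1.0 (fully open); each row is the pose to reach, as a shift and turn from the pose commanded when the command began, along the tool's axes at that moment; what a row does not reach only later rows make up. A row lasts 1/8 s, in which the tool goes at most 0.0625 m and 0.188 rad, less where a joint would pass 70% of its speed; a pose out of reach is approached as far as the arm can. The fingers move at their own pace and stop on an object; the grip force is fixed at half the most. Time passes only in rows, so rows that do not move let the fingers close. It prints the time, the measured TCP pose, the force, the opening and the grip force at its end. A shift or turn number past 1, either way, is cut back to 1. Input that does not fit is refused with a message, and nothing moves.
- ctrl.get_obs(): the state, without advancing time (a new reading comes with each control period).
- viewer.camera(name): name is "side" or "top" or "wrist"; returns the picture (400x640x3 uint8, blue, green, red); there is no depth.
- viewer.camera_params(name): a dict with "fovy" (degrees; the focal length in pixels is half the picture's height over the tangent of half this angle, whatever the lens; pixels are square), "cx", "cy" (the principal point, pixels), "dist" ([k1, k2, p1, p2, k3] as OpenCV has them; the pictures are not rectified), "view" (4x4, takes a point from world to camera coordinates). Camera axes: x right, y up, looking along -z (the intrinsics and any distortion apply to the point x, -y, -z); pixel columns grow to the right and rows downward; lengths in m; the calibration is good to about 2 mm. A picture is of the moment at which its call begins: read the wrist's pose just before it. camera_params takes no time and is no camera call; for the wrist camera it gives the pose at the moment of the call.
- ctrl.hand_in(): hands the job in; it is judged then, once.
The state is a dict: "time_s": time; "q": joint angles; "dq": joint speeds; "joint_efforts": joint torques, N m; "eef_pos": TCP position; "eef_rot": TCP orientation; "wrist_force": force on the tool from outside, world axes, zero at the start; "torque": the same for the moment, N m; "opening": opening from 0.0 (shut) to 1.0 (fully open); "grasp_force": force on a finger pad.
Only numpy, scipy, OpenCV 4.12 (cv2) and the standard library are available. Lean on these libraries where they do the work, as an engineer would, in place of code of your own. Each camera call takes 0.05 s, during which the arm holds its last target. There are 200 camera calls.

## Working session

There is one attempt and no reset: what is moved stays moved. The work goes in short steps, Python scripts to look and compute and a shell command to move; the robot and the scene stay as the last step left them, time stands still between calls to the robot, and variables do not carry over. Pictures are saved under pics/ and viewed, at most 10 in all, crops included, and the job is handed in when it is done.

```bash
ls; mkdir -p pics
python3 - <<'E'
from bench import ctrl, viewer
import cv2,numpy as np
a=viewer.camera("side");b=viewer.camera("top")
cv2.imwrite("pics/s0.png",a);cv2.imwrite("pics/t0.png",b)
for n in("side","top"):
    p=viewer.camera_params(n);print(n,p["fovy"],p["cx"],p["cy"],p["dist"],np.round(p["view"],3).tolist())
o=ctrl.get_obs();print(o["time_s"],o["eef_pos"],o["eef_rot"])
E
```

```text
bench.py
jog.py
pics
side 52.99016349276151 322.7276274033152 195.69827636995737 [-0.02103616  0.          0.          0.          0.        ] [[-0.991, -0.13, -0.009, 0.596], [0.104, -0.828, 0.552, -0.134], [-0.079, 0.546, 0.834, -0.889], [0.0, 0.0, 0.0, 1.0]]
top 45.223481486281514 315.01119571654664 206.86611004437208 [-0.054005  0.        0.        0.        0.      ] [[0.006, -0.999, 0.046, -0.023], [0.99, 0.013, 0.138, -0.62], [-0.138, 0.045, 0.989, -0.876], [0.0, 0.0, 0.0, 1.0]]
0.1 [0.19513204 0.54035336 0.23050743] [-3.08992997e-04  1.72509677e-01  9.85007515e-01 -7.15591977e-04]
```

View pics/s0.png

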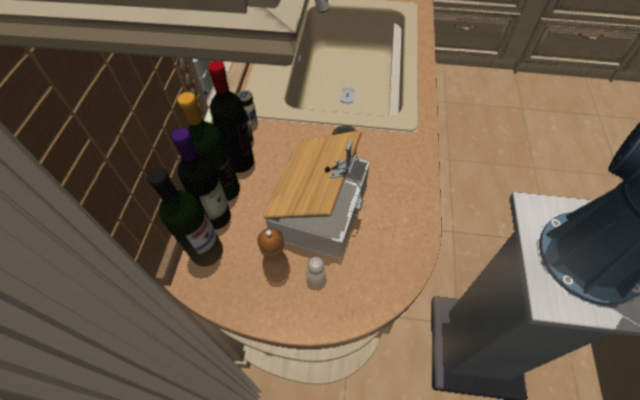

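View pics/t0.png

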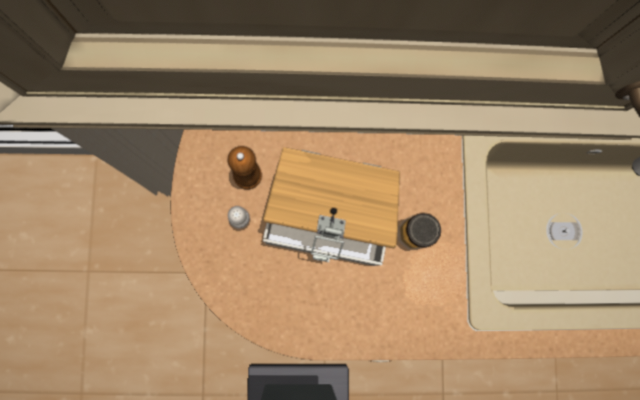

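The top view shows the box near pixel (325,215), yawed slightly, with the pepper mill at (243,165), the shaker at (238,217) and the jar at (422,230). The lever knob is near (333,211). I'll enlarge the box in both views.

Run:
```python
import cv2,numpy as np
a=cv2.imread("pics/s0.png")[120:290,240:400];b=cv2.imread("pics/t0.png")[135:285,215:455]
a=cv2.resize(a,None,fx=3.5,fy=3.5,interpolation=2);b=cv2.resize(b,None,fx=3.3,fy=3.3,interpolation=2)
cv2.imwrite("pics/s0c.png",a);cv2.imwrite("pics/t0c.png",b);print(a.shape,b.shape)
```

```text
(595, 560, 3) (495, 792, 3)
```

View pics/s0c.png

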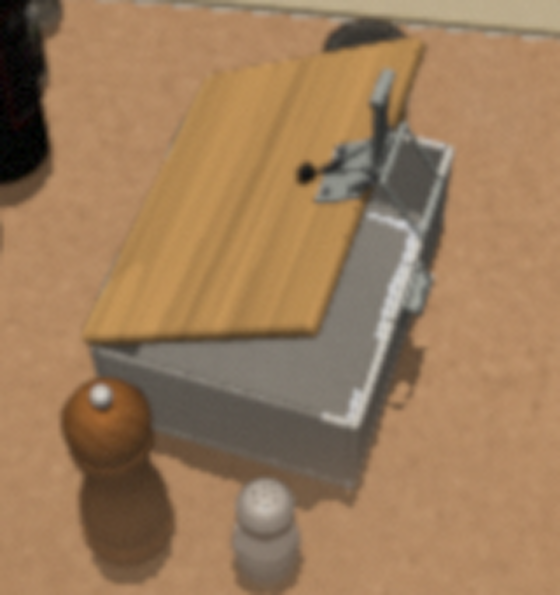

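View pics/t0c.png

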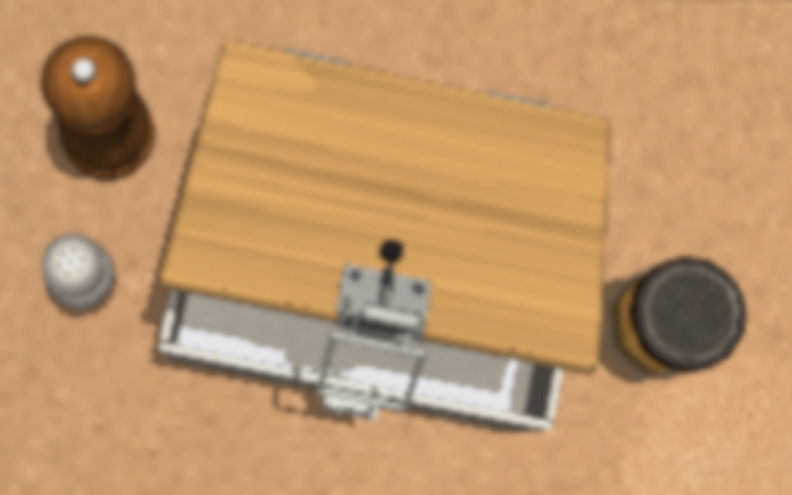

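The crops give lid corners, box rim corners and the lever tip in both views. I'll fit the box pose and lid angle to them, and locate the neighbours.

```bash
cat > h.py <<'E'
import numpy as np,cv2
from bench import ctrl, viewer
def proj(n,P,V=None):
    p=viewer.camera_params(n);f=200/np.tan(np.radians(p["fovy"]/2))
    K=np.array([[f,0,p["cx"]],[0,f,p["cy"]],[0,0,1]]);D=np.diag([1,-1,-1.])
    v=np.array(p["view"]);R=D@v[:3,:3];t=D@v[:3,3]
    return cv2.projectPoints(np.array(P,float).reshape(-1,1,3),cv2.Rodrigues(R)[0],t,K,np.array(p["dist"],float))[0][:,0]
def W(b,P): # box->world, b=x,y,yaw
    c,s=np.cos(b[2]),np.sin(b[2]);P=np.asarray(P,float)
    return P@np.array([[c,-s,0],[s,c,0],[0,0,1]]).T+[b[0],b[1],0]
def lid(th,u,y,w): return [.085-u*np.cos(th)+w*np.sin(th),y,.09+u*np.sin(th)+w*np.cos(th)]
def tip(th,lv): return lid(th,.182+.06*np.sin(.5236-lv),0,.022+.06*np.cos(.5236-lv))
E
python3 - <<'E'
from h import *
from scipy.optimize import least_squares
T=lambda *p:np.array(p)/3.3+[215,135]
S=lambda *p:np.array(p)/3.5+[240,120]
mt=T((224,44),(607,122),(162,285),(594,370),(160,352),(550,428),(395,315))
ms=S((88,332),(215,72),(318,326),(422,40),(360,420),(452,148),(350,488),(385,73))
def mod(v):
    th=v[3];L=[lid(th,0,.11,.012),lid(th,0,-.11,.012),lid(th,.17,.11,.012),lid(th,.17,-.11,.012),[-.085,.11,.09],[-.085,-.11,.09]]
    return proj("top",W(v,L+[tip(th,0)])),proj("side",W(v,L+[[-.085,.11,.005],tip(th,0)]))
def res(v):
    a,b=mod(v);return np.r_[(a-mt).ravel(),(b-ms).ravel()]
r=least_squares(res,[.62,0,-.2,.5],loss="soft_l1");v=r.x
print(v,np.round(res(v).reshape(-1,2),1).tolist())
print("edge",W(v,[lid(v[3],.17,0,.012)]),"tip",W(v,[tip(v[3],0)]),"hinge",W(v,[[.085,0,.09]]))
np.save("v.npy",v)
for n,m,z in(("pepper",(85,68),.17),("shaker",(72,262),.09),("jar",(688,312),.086)):
    t=T(m)[0];q=least_squares(lambda q:proj("top",[[*q,z]])[0]-t,[.6,0]).x;print(n,q)
E
```

```text
[ 0.61111676 -0.04510325 -0.18948175  0.5383759 ] [[-0.4, -1.2], [1.3, -0.6], [-1.5, -1.6], [1.9, -0.2], [-1.0, 0.6], [0.8, 1.7], [-1.2, 1.6], [-2.5, 0.5], [-2.4, -1.0], [-1.5, -0.8], [0.4, -3.3], [0.4, 1.1], [1.5, -2.1], [2.0, -0.7], [0.2, 1.9]]
edge [[ 0.55729823 -0.0347818   0.1874687 ]] tip [[ 0.55308642 -0.03397405  0.26220049]] hinge [[ 0.69459542 -0.06111299  0.09      ]]
pepper [0.68694273 0.11302659]
shaker [0.59809029 0.12605466]
jar [ 0.57467092 -0.21488588]
```

Careful with the scale: shifts go in shares of 0.6 m and turns go in shares of 4 rad. That gives: -0.511 m is -0.8517, -0.02 m is -0.0333, -0.157 rad is -0.0393.

```bash
python3 jog.py '[[[-0.1,-0.125,-0.0333],[0,0,0],0],[[-0.2,-0.25,-0.0333],[0,0,0],0],[[-0.2667,-0.3333,-0.0333],[0,0,0],0],[[-0.3333,-0.4167,-0.0333],[0,0,-0.0125],0],[[-0.4,-0.5,-0.0333],[0,0,-0.025],0],[[-0.4667,-0.5833,-0.0333],[0,0,-0.0393],0],[[-0.5333,-0.6667,-0.0333],[0,0,-0.0393],0],[[-0.6,-0.75,-0.0333],[0,0,-0.0393],0],[[-0.6733,-0.8517,-0.0333],[0,0,-0.0393],0],[[-0.6733,-0.8517,-0.0333],[0,0,-0.0393],0]]'
cat > w.py <<'E'
from h import *
import sys,json
from scipy.spatial.transform import Rotation as R
# args: box x,y, world z -> tool shifts from measured pose
v=np.load("v.npy");o=ctrl.get_obs();q=o["eef_rot"];r=R.from_quat([q[1],q[2],q[3],q[0]])
p=np.array(o["eef_pos"]);c=W([0,0,-v[2]],[p-[v[0],v[1],0]])[0]
print("box TCP",np.round(c,4),"t",o["time_s"],"F",np.round(o["wrist_force"],1),"toolx in box",np.round(W([0,0,-v[2]],[r.apply([1,0,0])]),3))
for a in json.loads(sys.argv[1]):print(a,np.round(r.inv().apply(W(v,[a])[0]-p),4))
E
python3 w.py '[[-0.2,-0.072,0.25],[-0.035,-0.072,0.22],[-0.033,-0.072,0.18]]'
```

```text
time_s: 1.35
eef_pos: [0.3934, -0.0526, 0.2513]
eef_rot: [0.0, 0.095, 0.995, 0.0]
wrist_force: [1.2, 0.4, 0.9]
opening: -0.001
grasp_force: 0.0
box TCP [-0.2124 -0.0484  0.2513] t 1.35 F [1.2 0.4 0.9] toolx in box [[-1.     0.001 -0.001]]
[-0.2, -0.072, 0.25] [-0.0124 -0.0236  0.0013]
[-0.035, -0.072, 0.22] [-0.1774 -0.0235  0.0314]
[-0.033, -0.072, 0.18] [-0.1793 -0.0235  0.0714]
```

```bash
python3 jog.py '[[[0,0,0],[0,0,0],0],[[0,0,0],[0,0,0],0]]' | sed -n 2p; python3 w.py '[[-0.2,-0.072,0.25],[-0.035,-0.072,0.22],[-0.033,-0.072,0.18]]'
```

```text
eef_pos: [0.3929, -0.0503, 0.2508]
box TCP [-0.2134 -0.0462  0.2508] t 1.6 F [ 0.3 -0.8 -0. ] toolx in box [[-1.     0.002  0.001]]
[-0.2, -0.072, 0.25] [-0.0134 -0.0258  0.0007]
[-0.035, -0.072, 0.22] [-0.1784 -0.0256  0.0305]
[-0.033, -0.072, 0.18] [-0.1805 -0.0256  0.0705]
```

Converted, -0.178 m is -0.2967, -0.12 m is -0.2.

```bash
python3 jog.py '[[[0,-0.0433,0],[0,0,0],0],[[-0.1,-0.0433,0],[0,0,0],0],[[-0.2,-0.0433,0],[0,0,0],0],[[-0.2967,-0.0433,0.0333],[0,0,0],0],[[-0.2967,-0.0433,0.0667],[0,0,0],0],[[-0.2967,-0.0433,0.0667],[0,0,0],0]]' | sed -n 2p; python3 w.py '[[-0.033,-0.072,0.18],[-0.04,-0.072,0.16],[-0.05,-0.072,0.13],[-0.06,-0.072,0.1]]'
```

```text
eef_pos: [0.562, -0.1067, 0.2086]
box TCP [-0.0366 -0.0698  0.2086] t 2.35 F [-1.4  0.4  0.2] toolx in box [[-1.    -0.003  0.006]]
[-0.033, -0.072, 0.18] [-0.0038 -0.0023  0.0286]
[-0.04, -0.072, 0.16] [ 0.0031 -0.0023  0.0486]
[-0.05, -0.072, 0.13] [ 0.0129 -0.0023  0.0787]
[-0.06, -0.072, 0.1] [ 0.0227 -0.0023  0.1088]
```

Run:
```python
from h import *
a=viewer.camera("side")[100:290,220:420];b=viewer.camera("top")[135:300,215:455]
c=np.zeros((580,800,3),np.uint8);a=cv2.resize(a,None,fx=2,fy=2);b=cv2.resize(b,None,fx=1.65,fy=1.65)
c[:380,:400]=a;c[:b.shape[0],400:796]=b[:,:396];cv2.imwrite("pics/c1.png",c[:400])
```

```text
(no output)
```

View pics/c1.png

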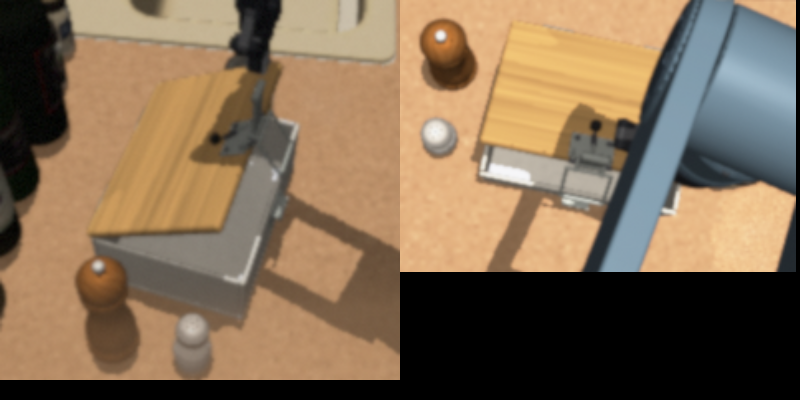

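The hand is above the lid, right of the lever and clear of it. I'll press down along the lid's arc.

Converted, 0.096 m is 0.16, 0.086 m is 0.1433.

```bash
python3 jog.py '[[[-0.0033,-0.0033,0.025],[0,0,0],0],[[-0.0033,-0.0033,0.05],[0,0,0],0],[[0,-0.0033,0.0667],[0,0,0],0],[[0.0067,-0.0033,0.0867],[0,0,0],0],[[0.0133,-0.0033,0.1067],[0,0,0],0],[[0.02,-0.0033,0.1267],[0,0,0],0],[[0.0267,-0.0033,0.1433],[0,0,0],0],[[0.0333,-0.0033,0.16],[0,0,0],0]]' | sed -n '2p;4p'; python3 w.py '[[-0.06,-0.072,0.1]]'
```

```text
eef_pos: [0.5436, -0.1079, 0.1149]
wrist_force: [2.8, 0.2, 3.1]
box TCP [-0.0545 -0.0744  0.1149] t 3.45 F [2.8 0.2 3.1] toolx in box [[-1.     0.    -0.001]]
[-0.06, -0.072, 0.1] [0.0056 0.0024 0.0149]
```

Converted, 0.015 m is 0.025, 0.012 m is 0.02.

```bash
python3 jog.py '[[[0.0033,0,0.01],[0,0,0],0],[[0.005,0,0.02],[0,0,0],0],[[0.005,0,0.025],[0,0,0],0],[[0.005,0,0.025],[0,0,0],0]]' | sed -n '2p;4p'; python3 w.py '[[-0.06,-0.072,0.1]]'
```

```text
eef_pos: [0.5402, -0.1072, 0.1018]
wrist_force: [-4.3, 1.5, 15.1]
box TCP [-0.0579 -0.0744  0.1018] t 3.95 F [-4.3  1.5 15.1] toolx in box [[-1.    -0.     0.001]]
[-0.06, -0.072, 0.1] [0.0021 0.0024 0.0018]
```

Converted, 0.15 m is 0.25, 0.12 m is 0.2.

```bash
python3 jog.py '[[[0,0,0.005],[0,0,0],0],[[0,0,0.005],[0,0,0],0],[[0,0,-0.05],[0,0,0],0],[[0,0,-0.1333],[0,0,0],0],[[0.1,0,-0.1333],[0,0,0],0],[[0.2,0,-0.1333],[0,0,0],0],[[0.25,0,-0.1333],[0,0,0],0],[[0.25,0.0833,-0.1],[0,0,0],0],[[0.25,0.125,-0.0917],[0,0,0],0],[[0.25,0.125,-0.0917],[0,0,0],0]]' | sed -n '2p;4p'; python3 w.py '[[-0.19,0,0.155]]'
python3 - <<'E'
from h import *
a=viewer.camera("side")[120:290,240:410];b=viewer.camera("top")[135:300,215:455]
c=np.zeros((510,800,3),np.uint8);a=cv2.resize(a,None,fx=2.35,fy=2.35);b=cv2.resize(b,None,fx=1.65,fy=1.65)
c[:a.shape[0],:a.shape[1]]=a;c[:b.shape[0],400:796]=b[:,:396];cv2.imwrite("pics/c2.png",c[:400])
v=np.load("v.npy")
P=W(v,[tip(0,0),lid(0,.182,0,.022),lid(0,.17,.11,.012)]);s=proj("side",P);t=proj("top",P)
print((s-[240,120])*2.35,(t-[215,135])*1.65+[400,0])
E
```

```text
eef_pos: [0.4061, -0.0039, 0.1544]
wrist_force: [-0.4, -0.3, -0.2]
box TCP [-0.2091  0.0018  0.1544] t 5.2 F [-0.4 -0.3 -0.2] toolx in box [[-1.    -0.002  0.003]]
[-0.19, 0, 0.155] [-0.0191 -0.0019 -0.0007]
[[330.14034958 148.57571411]
 [291.38036801 173.42686147]
 [243.1889384  278.24966622]] [[574.03616903 235.85016199]
 [576.677176   207.36808467]
 [477.59229749 176.28420609]]
```

View pics/c2.png

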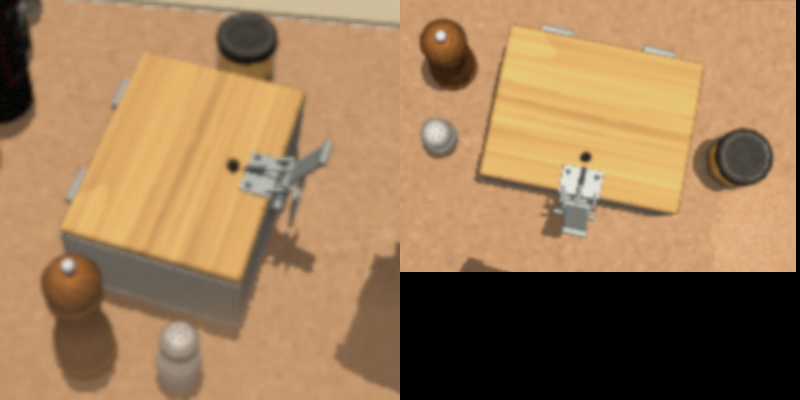

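The lid is shut: its corner is at (243,278) in the side crop, as predicted. The lever leans forward with its tip near (330,148), also as predicted. Next I push it over along an arc.

Converted, -0.1235 m is -0.2058, 0.004 m is 0.0067.

```bash
python3 jog.py '[[[-0.0667,-0.0033,0],[0,0,0],0],[[-0.1167,-0.0033,0.0017],[0,0,0],0],[[-0.1417,-0.0033,0.0033],[0,0,0],0],[[-0.1667,-0.0033,0.0033],[0,0,0],0],[[-0.1867,-0.0033,0.005],[0,0,0],0],[[-0.2058,-0.0033,0.0067],[0,0,0],0],[[-0.2058,-0.0033,0.0067],[0,0,0],0]]' | sed -n '2p;4p'; python3 w.py '[[-0.0855,0,0.151],[-0.076,0,0.144],[-0.069,0,0.1345],[-0.065,0,0.124],[-0.062,0,0.118]]'
```

```text
eef_pos: [0.5273, -0.0305, 0.1503]
wrist_force: [-4.0, -0.2, -0.6]
box TCP [-0.0851 -0.0014  0.1503] t 6.175 F [-4.  -0.2 -0.6] toolx in box [[-1.     0.     0.003]]
[-0.0855, 0, 0.151] [ 0.0004  0.0014 -0.0007]
[-0.076, 0, 0.144] [-0.0091  0.0014  0.0063]
[-0.069, 0, 0.1345] [-0.0161  0.0014  0.0158]
[-0.065, 0, 0.124] [-0.0201  0.0014  0.0263]
[-0.062, 0, 0.118] [-0.0231  0.0014  0.0323]
```

Converted, 0.034 m is 0.0567, 0.032 m is 0.0533.

```bash
python3 jog.py '[[[-0.015,0.0017,0.01],[0,0,0],0],[[-0.0267,0.0017,0.025],[0,0,0],0],[[-0.0333,0.0017,0.0433],[0,0,0],0],[[-0.0367,0.0017,0.0533],[0,0,0],0],[[-0.0367,0.0017,0.0567],[0,0,0],0],[[-0.0367,0.0017,0.0567],[0,0,0],0]]' | sed -n '2p;4p'; python3 w.py '[[-0.062,0,0.118]]'
python3 - <<'E'
from h import *
a=viewer.camera("side")[120:290,240:410]
cv2.imwrite("pics/c3.png",cv2.resize(a,None,fx=3,fy=3))
E
```

```text
eef_pos: [0.5498, -0.0336, 0.1172]
wrist_force: [-0.2, 0.3, 0.2]
box TCP [-0.0624 -0.0003  0.1172] t 6.925 F [-0.2  0.3  0.2] toolx in box [[-1.  0.  0.]]
[-0.062, 0, 0.118] [-0.0004  0.0003 -0.0008]
```

View pics/c3.png

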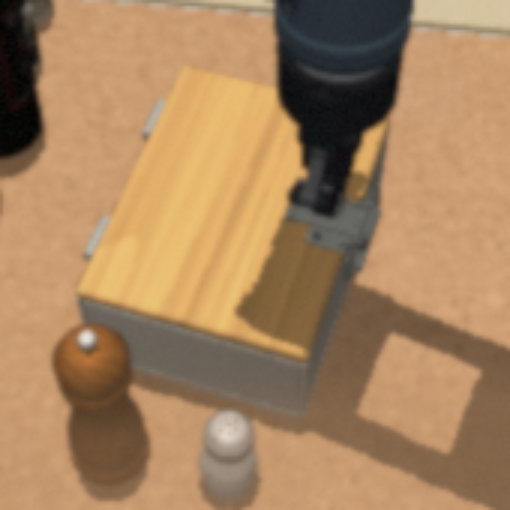

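The fingertip reads no force and the lever appears flat under it, at about (330,220). I'll lift straight up, back off and check.

Converted, 0.17 m is 0.2833, -0.12 m is -0.2.

```bash
python3 jog.py '[[[0,0,-0.05],[0,0,0],0],[[0,0,-0.1333],[0,0,0],0],[[0.1,0,-0.2],[0,0,0],0],[[0.2,0,-0.2],[0,0,0],0],[[0.2833,0,-0.2],[0,0,0],0],[[0.2833,0,-0.2],[0,0,0],0],[[0.2833,0,-0.2],[0,0,0],0]]' | sed -n '1,2p;4p'
python3 - <<'E'
from h import *
a=viewer.camera("side")[120:290,240:410];b=viewer.camera("top")[135:300,215:455]
c=np.zeros((510,800,3),np.uint8);a=cv2.resize(a,None,fx=2.35,fy=2.35);b=cv2.resize(b,None,fx=1.65,fy=1.65)
c[:a.shape[0],:a.shape[1]]=a;c[:b.shape[0],400:796]=b[:,:396];cv2.imwrite("pics/c4.png",c[:400])
v=np.load("v.npy")
P=W(v,[tip(0,2.094),lid(0,.182,0,.022),lid(0,.17,.11,.012)]);s=proj("side",P);t=proj("top",P)
print((s-[240,120])*2.35,(t-[215,135])*1.65+[400,0])
E
```

```text
time_s: 7.85
eef_pos: [0.3837, -0.0019, 0.2383]
wrist_force: [0.3, 0.3, 0.1]
[[227.8949566  156.5423048 ]
 [291.38036801 173.42686147]
 [243.1889384  278.24966622]] [[587.48992575 152.01212033]
 [576.677176   207.36808467]
 [477.59229749 176.28420609]]
```

View pics/c4.png

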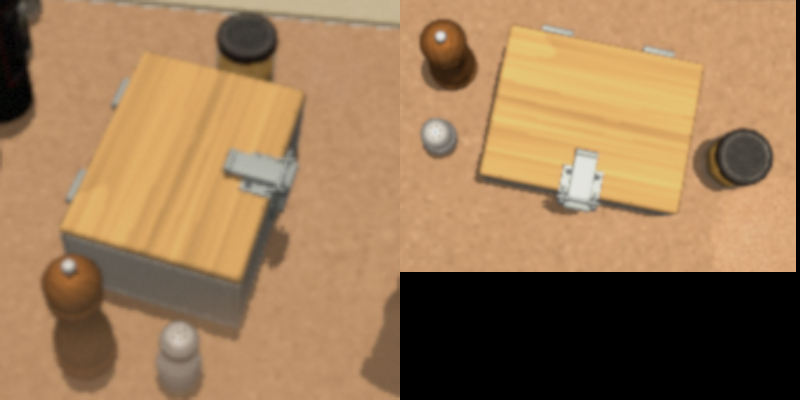

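The lever lies flat over the shut lid. Its tip is at about (228,158) in the side crop and (587,152) in the top crop, both as predicted. The box, mill, shaker and jar have not moved.

```bash
python3 -c "
from bench import ctrl, viewer
print(ctrl.hand_in())"
```

```text
the job is handed in; nothing more can be done
None
```

The bread box lid is fully shut and the lever is snapped down flat over it; the box, pepper mill, salt shaker and honey jar showed no movement in the last pictures, and the job was handed in at about 8 s.

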